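Snap the cap onto the tea tin and keep it pressed

TASK

Lift the top cap off the nested pile of green caps, leaving the other caps where they are, and press it down squarely onto the neck of the tea tin in the sprung capping stand until it clicks fully home. When the push suddenly gives way at the click, do not stop: press on until the sprung tin is again about halfway down its travel, and finish while still holding the cap pressed there, with nothing let go and nothing else on the counter disturbed.

Things in the scene. Friction and masses are not known exactly. Their poses are not given: they have to be found in the camera images.
- cap: Top cap of a nested pile of three: green with a white lower edge, round, 52 mm across, 20 mm high, open below (cavity 16 mm deep), with a white upright round knob 24 mm across and 14 mm high on its flat top; about 30 g. Origin: centre of its lower rim, z up; flat top 20 mm above it, knob's top 34 mm. A rib 40 mm across inside its lower rim snaps over the tin's beads. Lifts straight off.
- cap2: The middle cap of the pile, same size and origin, its knob standing loosely inside the top cap; it stays on the pile.
- cap3: The lowest cap of the pile, same size and origin, resting on a light wooden coaster 100 mm across and 12 mm thick; it stays on the pile.
- tin_seat (a point): Centre of the flat shoulder of the tea tin (aluminium with a white band, 74 mm across, 60 mm high, fixed in an orange cup 84 mm across), z up; 120 mm above the counter when the tin is up; it goes down with the tin. The cap is home when its lower rim rests on this shoulder (cap origin here, within 1 mm).
- neck_top (a point): Centre of the top of the tin's neck, 13 mm above tin_seat: neck 37 mm across, its last 4 mm tapering to 29 mm; the cap has 2 mm play about it. Four sprung steel beads bulge from it to 45 mm across, 6 mm above the shoulder: the cap meets them with its rim 9 mm above the shoulder, clicks at about 4 mm with a push of about 10 N (7 to 14 N), then drops home.
- nest (a joint): How far the tin and its orange cup are pressed down into the capping stand (m): 0 = up, where its spring holds it, 0.018 = on its bottom stop. The spring takes about 1.2 N per mm, from 1 N at the start to about 22 N at the stop. At the click the cap drops 4 to 5 mm on the tin, so the tin springs back up by about as much.
- stand: The fixed capping stand under the tin: a dark steel base 120 x 120 x 22 mm with a steel guide post 12 mm across rising to 52 mm at each corner. Origin at the centre of its underside, on the counter, straight below the tin's axis.
- bowl: White tea bowl, 104 mm across, 55 mm high; origin at the centre of its foot. Leave alone.
- cup: Blue tea cup, 72 mm across, 60 mm high; origin at the centre of its foot. Leave alone.
- teapot: Terracotta teapot, body 124 mm across, 90 mm high, with spout and side handle; origin at the centre of its foot. Leave alone.
- tin_a: Squat closed tin with a white lid, 86 mm across, 57 mm high, carrying tin_b; origin at the centre of its underside. Leave alone.
- tin_b: Same kind of tin, standing on tin_a; origin at the centre of its underside. Leave alone.
- tin_c: Same kind of tin, standing alone; origin at the centre of its underside. Leave alone.
- scoop: Wooden tea scoop 170 mm long lying on the counter; origin near its middle. Leave alone.
Things that resemble listed ones, but are neither listed nor needed, are in the scene too. Leave any blue or orange look-alike of the cap alone.

How it is judged (in metres and radians):
On the way, in this order (a step that is already met when the one before it is completed fails the run):
1. the top cap is held in the fingers, lifted clear of the pile (z of cap in the frame of cap2 above 0.045 m and contact force between the fingers and cap above 1 N), for 0.2 s.
2. the cap has clicked fully home on the tin's neck (z of cap in the frame of tin_seat between -0.003 and 0.0022 m and horizontal distance between cap and tin_seat below 0.004 m and angle between the z axis of cap and the z axis of tin_seat, either way round below 0.1 rad), for 0.05 s.
At the end, for the whole second after the job is handed in: The cap is clicked home on the tin (rim within 2.2 mm of the shoulder, within 4 mm of the axis and 0.1 rad of square), the fingers are still on it and keep the sprung tin pressed 4.5 to 14.5 mm down (about halfway of 18 mm), and the other two caps are still on their pile (moved less than 20 mm) (all of step 2 and value of joint nest between 0.0045 and 0.0145 m and contact force between the fingers and cap above 1 N and distance of each of cap2, cap3 from where it was at the start of the episode below 0.02 m); the arm keeps its last pose, push and grip.
It fails at once if one of the two lower caps is moved by more than 20 mm (distance of any of cap2, cap3 from where it was at the start of the episode above 0.02 m).
It fails at once if a bowl, cup, teapot, tin or scoop is moved by more than 30 mm (distance of any of bowl, cup, teapot, tin_a, tin_b, tin_c, scoop from where it was at the start of the episode above 0.03 m).
It also fails if it takes over 51 s, if anything falls off the work surface, if the arm or the gripper's body presses on something with over 40 N, if the wrist force passes 120 N, or if a joint passes its speed limit or range.

ROBOT

A 6-joint arm with a two-finger parallel gripper is mounted at the origin on the work surface. World frame = base frame: x ahead of the robot, y to its left, z up, the work surface at z = 0. Lengths are in mm, angles in rad, forces in N, time in s.
With the tool pointing down it reaches from about 275 to 750 mm from the base axis. Payload 10.2 kg.
Tool frame: the origin (TCP) lies at the very end of the fingers, on their centre line; the grasp point (between the pads) lies 19 mm behind it (ctrl.grip_depth is the distance from the TCP to the grasp point, in mm); z points along the fingers, x is the direction in which the jaws open and shut, and the axes are right-handed (so a half turn about z gives the same grasp; the last joint's range is limited). The gripper opens to 85 mm and grips with 20 to 120 N. Pads are 22 mm wide; open, the fingers measure 114 mm over their backs; the gripper's body (76 mm by 85 mm) begins 54 mm behind the grasp point. The pads swing forward as they close: fully open they stand 13 mm farther back than shut.
Start: joints at [-1.467, 0.313, 1.498, -0, 1.331, -0.223], TCP at [168.52, -497.225, 231.294] pointing down, gripper open.
Joint ranges: [-2.94, 2.94], [-0.97, 2.17], [0.19, 2.56], [-1.23, 4.37], [0.02, 3.11], [-2.88, 2.88]. Speed limits (rad/s): [2.39, 2.39, 3.01, 3.14, 3.14, 3.14].

INTERFACE

Orientations are given as a unit quaternion [w, x, y, z].
In Python, from rig import ctrl gives the robot as it stands.
- The arm moves only by the tool play_rows, never from a script. Its argument "motion" is a list of rows, each a list of 2 entries, a list of its own where there are three numbers: the shift along the tool's x, y, z in mm, then the turn, a rotation vector about the tool's x, y, z in degrees. A call has 1 to 20 rows; each row shifts and turns the commanded pose from where the row before left it, along the tool's axes as they then stand; what a row does not reach is not made up. A row lasts 1/12 s, in which the tool goes at most 41.7 mm and 7.16 degrees, less where a joint would pass 70% of its speed; a pose out of reach is approached as far as the arm can. A call with a gripper value outside its range is refused whole. "fingers" is the finger opening in mm, from 0 to 85.4, set as the call begins (left out, the last holds). The fingers move at their own pace and stop on an object; "squeeze" is the grip in N (left out, the last holds). Time passes only in rows, so rows that do not move let the fingers close. It gives the time, the measured TCP pose, the force and the opening at its end, in the units of the state.
- ctrl.sense(): the state, without advancing time (a new reading comes with each control period).
- ctrl.capture(name): name is "side" or "top" or "wrist"; returns the picture (384x512x3 uint8, red, green, blue); there is no depth.
- ctrl.get_calibration(name): a dict with "K" (3x3 intrinsics, pixels), "k1" (the pictures are not rectified: a ray, as slopes to the right and down, at radius r is drawn at 1 + k1 r^2 times it, then the intrinsics apply), "R" (3x3) and "t" (3): a world point X has camera coordinates R X + t; the wrist camera has in their place "tool_from_camera" (4x4, takes a point from camera to tool coordinates, whose origin is the TCP and whose axes are the tool frame's). Camera axes: x right, y down, z forward; pixel columns grow to the right and rows downward; lengths in mm; the calibration is good to about 2 mm. A picture is of the moment at which its call begins: read the wrist's pose just before it. get_calibration takes no time and is no camera call.
- ctrl.finish_job(): hands the job in, once; it reports no verdict.
Trained networks look in the newest picture that a camera, given by its name, has taken for a name from the list of things; names that differ only in an ending like _2 or _b are one class to them, and where a whole thing is asked for, a point or a joint stands for the part that bears it (a point fixed in the world has none). Each returns a list of dicts, best first, with "p" (0 to 1); they miss things now and then, are a little off and sometimes report something else, mostly with a low value. They report only what shows in the picture. A call takes as long as a camera call. They do not tell look-alikes from the thing itself.
- ctrl.spot_in(camera, name): "position" ([column, row] as shares, 0 to 1, of the picture: columns of its width, rows of its height, amid what is visible of it).
The state is a dict: "time_s": time; "joints": joint angles; "dq": joint speeds; "tau": joint torques, N m; "eef_pos": TCP position; "ee_rot": TCP orientation; "force": force on the tool from outside, world axes, zero at the start; "wrist_torque": the same for the moment, N m; "grip_width": opening from 0.0 (shut) to 1.0 (fully open).
Only numpy, scipy, OpenCV 4.12 (cv2) and the standard library are available. Lean on these libraries where they do the work, as an engineer would, in place of code of your own. Each camera call takes 0.05 s, during which the arm holds its last target. There are 200 camera calls.

## Working session

There is one attempt and no reset: what is moved stays moved. The work goes in short steps, Python scripts to look and compute and a tool call to move; the robot and the scene stay as the last step left them, time stands still between calls to the robot, and variables do not carry over. Pictures are saved under pics/ and viewed, about 8 in all and at most 12, crops included, and the job is handed in when it is done.

Besides the shell and the picture viewer there is one more tool, called after "Request:" in YAML: its name, and indented under it one key for each argument. play_rows: Moves the arm, as the interface text tells. Its arguments: {"type":"object","properties":{"motion":{"type":"array"},"fingers":{"type":"number"},"squeeze":{"type":"number"}},"required":["motion"]}

```bash
mkdir -p pics; ls
cat > h.py <<'E'
import numpy as np, cv2
from rig import ctrl
from scipy.spatial.transform import Rotation as Ro
def rot(s): q=s["ee_rot"]; return Ro.from_quat([q[1],q[2],q[3],q[0]]).as_matrix()
def ray(cam,px,s=None):
    c=ctrl.get_calibration(cam); K=np.array(c["K"])
    d=np.linalg.inv(K)@[px[0],px[1],1.]; r=np.hypot(d[0],d[1]); u=r
    for _ in range(20): u=r/(1+c["k1"]*u*u)
    d[:2]*=u/r if r>0 else 1
    if "R" in c:
        R=np.array(c["R"]);t=np.array(c["t"]); return -R.T@t, R.T@d
    T=np.array(c["tool_from_camera"]); s=s or ctrl.sense(); W=rot(s)
    return np.array(s["eef_pos"])+W@T[:3,3], W@T[:3,:3]@d
def atz(cam,px,z,s=None):
    o,d=ray(cam,px,s); return o+d*(z-o[2])/d[2]
def tri(a,b):
    (o1,d1),(o2,d2)=a,b
    k=np.linalg.lstsq(np.c_[d1,-d2],o2-o1,rcond=None)[0]
    p,q=o1+k[0]*d1,o2+k[1]*d2; return (p+q)/2,np.linalg.norm(p-q)
def proj(cam,X,s=None):
    c=ctrl.get_calibration(cam)
    if "R" in c: p=np.array(c["R"])@X+np.array(c["t"])
    else:
        T=np.array(c["tool_from_camera"]); s=s or ctrl.sense(); p=T[:3,:3].T@(rot(s).T@(np.array(X)-s["eef_pos"])-T[:3,3])
    x=p[:2]/p[2]; x=x*(1+c["k1"]*x@x); return (np.array(c["K"])@[*x,1])[:2]
def save(n,im): cv2.imwrite("pics/"+n,im[:,:,::-1])
E
python3 - <<'E'
from h import *
ims=[]
for c in("side","top"):
    im=ctrl.capture(c); save(c+"0.png",im)
    for n in("cap","tin_seat","neck_top","stand"):
        print(c,n,[(np.round(np.array(d["position"])*[512,384]).tolist(),round(d["p"],2)) for d in ctrl.spot_in(c,n)])
s=ctrl.sense();print(s)
E
```

```text
pics
side cap [([297.0, 303.0], 0.98), ([236.0, 255.0], 0.94), ([217.0, 334.0], 0.83), ([238.0, 278.0], 0.81), ([191.0, 284.0], 0.65), ([238.0, 298.0], 0.54)]
side tin_seat [([303.0, 165.0], 0.72), ([301.0, 176.0], 0.41)]
side neck_top [([303.0, 163.0], 0.7)]
side stand [([298.0, 175.0], 0.8)]
top cap [([153.0, 210.0], 0.83), ([150.0, 171.0], 0.82), ([119.0, 214.0], 0.64), ([195.0, 192.0], 0.59), ([159.0, 250.0], 0.48)]
top tin_seat [([321.0, 205.0], 0.58)]
top neck_top [([325.0, 207.0], 0.57)]
top stand [([321.0, 204.0], 0.57)]
{'time_s': 0.5, 'joints': array([-1.46738797e+00,  3.12923634e-01,  1.49773763e+00,  1.58798156e-05,
        1.33101127e+00, -2.23405959e-01]), 'dq': array([-0.00062563, -0.00207316, -0.00125939, -0.00218022, -0.00078761,
        0.00024189]), 'tau': array([ 1.64343163e-05, -4.11923361e+01, -2.59765720e+01, -2.15806544e-04,
        7.05702114e-04,  7.35131891e-06]), 'eef_pos': array([ 168.52780848, -497.20547448,  231.26789491]), 'ee_rot': array([-3.50027090e-05,  8.12718899e-01, -5.82655978e-01, -2.07279046e-05]), 'force': array([-0.13298635, -0.57179059, -0.16376087]), 'wrist_torque': array([-0.02599683, -0.01157372,  0.03835162]), 'grip_width': 1.0029161939996112}
```

```bash
python3 - <<'E'
import cv2,numpy as np
a=cv2.imread("pics/side0.png");b=cv2.imread("pics/top0.png")
cv2.imwrite("pics/both.png",np.vstack([a,b])[:, :])
E
python3 - <<'E'
import cv2
for n in("side","top"):
    a=cv2.imread(f"pics/{n}0.png"); cv2.imwrite(f"pics/{n}0b.png",cv2.resize(a,(800,600)))
E
```

```text
(no output)
```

View pics/side0b.png

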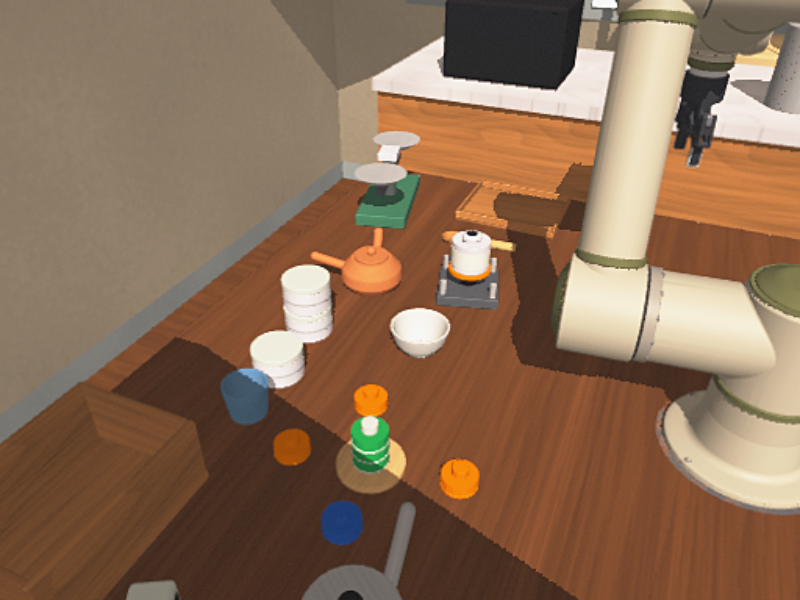

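View pics/top0b.png

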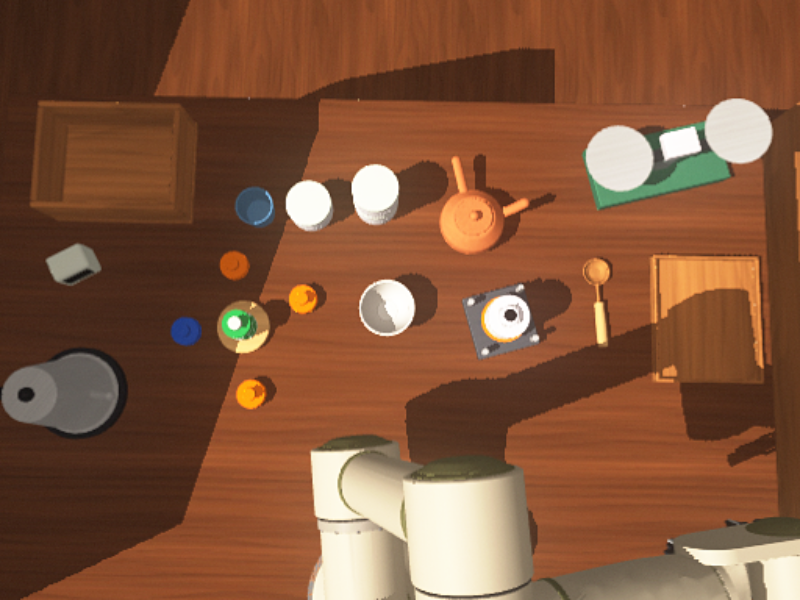

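The target is the green pile with its white knob, at (370,440) in the side picture and (234,323) in the top picture. Look-alikes, in side-picture pixels, are the orange caps at (370,401), (292,447) and (460,478), and the blue one at (342,523). The tin in its stand is at (470,255) side and (508,316) top.

Run:
```python
from h import *
k=.64
S=lambda x,y: ray("side",(x*k,y*k)); T=lambda x,y: ray("top",(x*k,y*k))
print("knob tri",tri(S(370,426),T(234,323)), "knob z84 side",atz("side",(370*k,426*k),80),"top",atz("top",(234*k,323*k),86))
print("neck tri",tri(S(471,234),T(510,315)),"side",atz("side",(471*k,234*k),133),"top",atz("top",(510*k,315*k),133))
im=cv2.imread("pics/side0.png")[235:325,180:310]; im2=cv2.imread("pics/top0.png")
print("stand base top z22",atz("top",(502*k,322*k),22))
print({n:ctrl.get_calibration(n) for n in("wrist",)})
a=cv2.resize(im,(780,540),interpolation=cv2.INTER_CUBIC);cv2.imwrite("pics/crop1.png",a)
```

```text
knob tri (array([488.91982929, 259.36903373,  76.61664209]), np.float64(0.08222051495075539)) knob z84 side [487.36743132 262.33242514  80.        ] top [488.21144028 257.1059203   86.        ]
neck tri (array([ 508.45251545, -231.12300277,  127.59580855]), np.float64(1.4747126031892932)) side [ 506.38242545 -221.41525857  133.        ] top [ 507.20190989 -230.44631954  133.        ]
stand base top z22 [ 504.6050201  -232.90259769   22.        ]
{'wrist': {'K': array([[307.33256305,   0.        , 250.9353312 ],
       [  0.        , 307.33256305, 197.26928229],
       [  0.        ,   0.        ,   1.        ]]), 'k1': -0.004971711848125779, 'tool_from_camera': array([[ 9.99999913e-01, -2.23073147e-04,  3.51426558e-04,
        -2.86162807e-01],
       [ 1.10251420e-04,  9.56065982e-01,  2.93151542e-01,
        -7.60499679e+01],
       [-4.01381214e-04, -2.93151478e-01,  9.56065923e-01,
        -1.42027545e+02],
       [ 0.00000000e+00,  0.00000000e+00,  0.00000000e+00,
         1.00000000e+00]])}}
```

View pics/crop1.png

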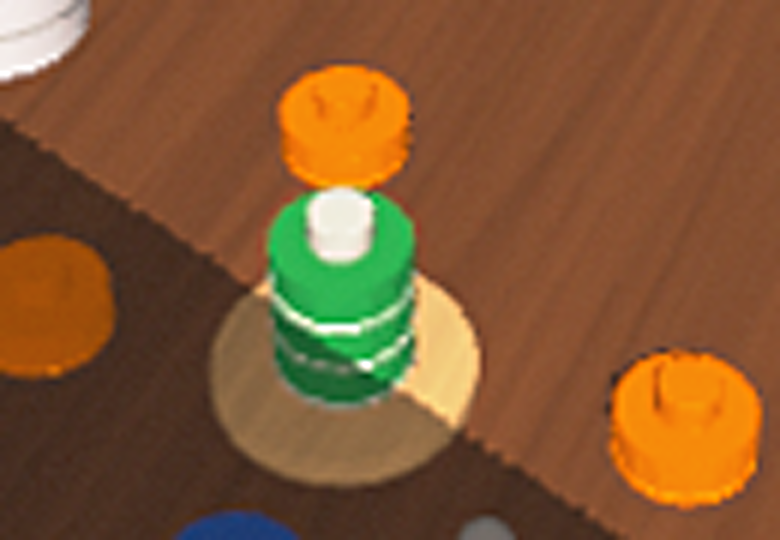

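The crop shows the green pile of three with its white knob at crop (340,222), standing on a light coaster. The orange caps are separate. I'm moving above the pile.

Request:
play_rows:
  motion:
    - [[-30.6,-27.3,1.5],[0,0,0]]
    - [[-30.6,-27.3,1.5],[0,0,0]]
    - [[-30.6,-27.3,1.5],[0,0,0]]
    - [[-30.6,-27.3,1.5],[0,0,0]]
    - [[-30.6,-27.3,1.5],[0,0,0]]
    - [[-30.6,-27.3,1.5],[0,0,0]]
    - [[-30.6,-27.3,1.5],[0,0,0]]
    - [[-30.6,-27.3,1.5],[0,0,0]]
    - [[-30.6,-27.3,1.5],[0,0,0]]
    - [[-30.6,-27.3,1.5],[0,0,0]]
    - [[-30.6,-27.3,1.5],[0,0,0]]
    - [[-30.6,-27.3,1.5],[0,0,0]]
    - [[-30.6,-27.3,1.5],[0,0,0]]
    - [[-30.6,-27.3,1.5],[0,0,0]]
    - [[-30.6,-27.3,1.5],[0,0,0]]
    - [[-30.6,-27.3,1.5],[0,0,0]]
    - [[-30.6,-27.3,1.5],[0,0,0]]
    - [[-30.6,-27.3,1.5],[0,0,0]]
    - [[-30.6,-27.3,1.5],[0,0,0]]
    - [[-30.6,-27.3,1.5],[0,0,0]]
  fingers: 50
  squeeze: 40

```text
time_s: 2.17
eef_pos: [489.5, 259.9, 201.2]
ee_rot: [-0.0, 0.813, -0.582, 0.0]
force: [1.3, -1.0, -0.0]
grip_width: 0.586
```

Request:
play_rows:
  motion:
    - [[0,0,0],[0,0,0]]
    - [[0,0,0],[0,0,0]]
    - [[0,0,0],[0,0,0]]

```text
time_s: 2.42
eef_pos: [488.9, 257.3, 201.1]
ee_rot: [0.0, 0.813, -0.583, -0.0]
force: [0.7, -0.4, -0.7]
grip_width: 0.584
```

Run:
```python
from h import *
s=ctrl.sense(); im=ctrl.capture("wrist"); save("w1.png",im)
print(s["eef_pos"],s["joints"],s["force"],s["time_s"])
print([(np.round(np.array(d["position"])*[512,384]).tolist(),round(d["p"],2)) for d in ctrl.spot_in("wrist","cap")])
# segment white-ish (knob) and green
hsv=cv2.cvtColor(im,cv2.COLOR_RGB2HSV)
g=cv2.inRange(hsv,(45,100,40),(80,255,255)); w=cv2.inRange(hsv,(0,0,150),(180,60,255))
for m,nm in((g,"g"),(w,"w")):
    n,l,st,c=cv2.connectedComponentsWithStats(m)
    for i in range(1,n):
        if st[i,4]>150: print(nm,st[i],c[i].round(1))
print("pred knob",proj("wrist",[488,258,86],s), proj("wrist",[488,258,72],s))
```

```text
[488.89502219 257.28974593 201.12300206] [ 2.72458503e-01  3.97502798e-01  1.45929072e+00 -2.56276643e-04
  1.28542442e+00  1.51634412e+00] [ 0.74392746 -0.35188648 -0.68961749] 2.4167
[([248.0, 182.0], 0.96), ([362.0, 155.0], 0.78), ([266.0, 54.0], 0.7), ([249.0, 151.0], 0.63), ([148.0, 148.0], 0.59), ([233.0, 273.0], 0.57), ([256.0, 155.0], 0.48)]
g [ 221  157   57   55 1675] [249.2 181.9]
w [ 402    0  110   36 2933] [452.4  13.9]
w [235 175  29  29 676] [248.9 189. ]
w [ 453  185   59   93 4388] [486.3 231.1]
pred knob [250.02883039 194.80270036] [250.06253668 190.43285342]
```

View pics/w1.png

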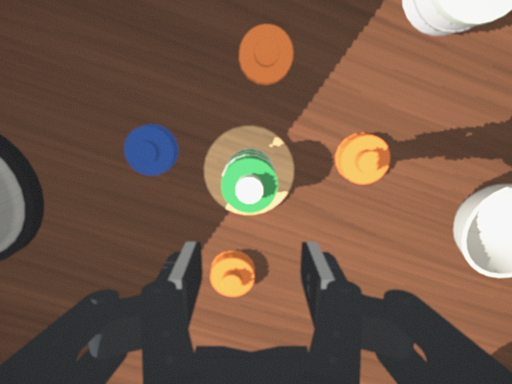

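Knob centre is at (249,189), green cap around it, and no look-alike is in the way.

Run:
```python
from h import *
s=ctrl.sense()
for z in(86,84): 
    p=atz("wrist",(249.1,189.2),z,s); print(p,(rot(s).T@(p-s["eef_pos"])).round(1))
```

```text
[492.65631141 259.74116442  86.        ] [ -1.8  -4.4 115.6]
[492.12607618 259.57411068  84.        ] [ -1.8  -3.8 117.6]
```

Request:
play_rows:
  motion:
    - [[-0.5,-2,20],[0,0,0]]
    - [[-0.5,-2,20],[0,0,0]]
    - [[0,0,20],[0,0,0]]
    - [[0,0,16],[0,0,0]]
    - [[0,0,0],[0,0,0]]
    - [[0,0,0],[0,0,0]]
  fingers: 44

```text
time_s: 3.02
eef_pos: [492.6, 259.1, 125.7]
ee_rot: [0.0, 0.812, -0.583, -0.0]
force: [0.0, 0.5, 0.6]
grip_width: 0.512
```

Run:
```python
from h import *
s=ctrl.sense(); im=ctrl.capture("wrist"); save("w2.png",im)
hsv=cv2.cvtColor(im,cv2.COLOR_RGB2HSV)
w=cv2.inRange(hsv,(0,0,150),(180,60,255))
n,l,st,c=cv2.connectedComponentsWithStats(w)
for i in range(1,n):
    if st[i,4]>150: print(st[i],c[i].round(1))
W=rot(s)
for i in range(1,n):
    if st[i,4]>600 and abs(c[i][0]-250)<40:
        for z in(86,83): p=atz("wrist",c[i],z,s); print(p,(W.T@(p-s["eef_pos"])).round(1), "width mm",st[i,2]*( (p-ray("wrist",c[i],s)[0])@ (W@np.array(ctrl.get_calibration("wrist")["tool_from_camera"])[:3,2]))/307)
print(s["eef_pos"])
cv2.imwrite("pics/w2.png",im[:,:,::-1])
```

```text
[457   0  55  21 929] [487.7   8.7]
[213 165  71  41 553] [246.5 180. ]
[ 230  205   39   41 1287] [248.8 225.3]
[505 237   7  50 255] [508.6 261.1]
[178 241  24  46 441] [189.1 262.6]
[301 241  24  46 436] [312.7 262.4]
[493.67828107 261.11203143  86.        ] [-1.6 -1.7 39.7] width mm 24.844934531143732
[492.50707093 260.73925069  83.        ] [-1.6 -0.4 42.7] width mm 25.255077796563878
[492.61218132 259.0776236  125.73248561]
```

View pics/w2.png

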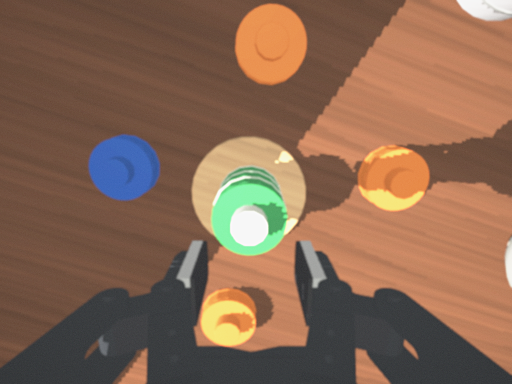

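The knob sits at (249,225), central between the pads. I'll descend and grip.

Request:
play_rows:
  motion:
    - [[-0.8,-0.5,15],[0,0,0]]
    - [[-0.8,-0.5,15],[0,0,0]]
    - [[0,0,12],[0,0,0]]
    - [[0,0,7],[0,0,0]]
    - [[0,0,2],[0,0,0]]
    - [[0,0,0],[0,0,0]]
    - [[0,0,0],[0,0,0]]

```text
time_s: 3.65
eef_pos: [493.6, 261.8, 75.4]
ee_rot: [-0.001, 0.813, -0.583, 0.001]
force: [0.9, -0.3, -0.5]
grip_width: 0.516
```

Request:
play_rows:
  motion:
    - [[0,0,0],[0,0,0]]
    - [[0,0,0],[0,0,0]]
    - [[0,0,0],[0,0,0]]
    - [[0,0,0],[0,0,0]]
    - [[0,0,0],[0,0,0]]
    - [[0,0,0],[0,0,0]]
    - [[0,0,0],[0,0,0]]
    - [[0,0,0],[0,0,0]]
  fingers: 10
  squeeze: 50

```text
time_s: 4.32
eef_pos: [493.6, 261.8, 75.2]
ee_rot: [-0.001, 0.813, -0.583, 0.001]
force: [0.1, -0.9, 5.7]
grip_width: 0.254
```

Request:
play_rows:
  motion:
    - [[0,0,-8],[0,0,0]]
    - [[0,0,-15],[0,0,0]]
    - [[0,0,-25],[0,0,0]]
    - [[0,0,-30],[0,0,0]]
    - [[0,0,-30],[0,0,0]]
    - [[0,0,-20],[0,0,0]]
    - [[0,0,-10],[0,0,0]]
    - [[0,0,0],[0,0,0]]
    - [[0,0,0],[0,0,0]]
    - [[0,0,0],[0,0,0]]

```text
time_s: 5.15
eef_pos: [492.4, 261.5, 210.6]
ee_rot: [0.001, 0.813, -0.583, -0.001]
force: [-0.1, -0.2, -0.1]
grip_width: 0.255
```

Run:
```python
from h import *
s=ctrl.sense(); im=ctrl.capture("wrist"); save("w3.png",im)
print(s["eef_pos"],s["force"],s["grip_width"],s["joints"])
```

```text
[492.4101804  261.53450028 210.56840257] [-0.13075625 -0.17332007 -0.05452433] 0.2553070077983458 [2.78088751e-01 4.02086800e-01 1.42724036e+00 4.53960133e-05
 1.31535675e+00 1.52210579e+00]
```

View pics/w3.png

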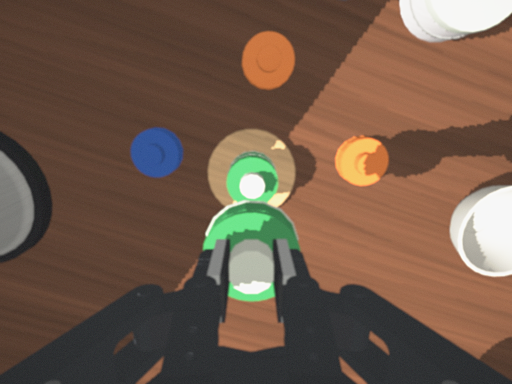

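The cap is held, and the second cap stays on the pile with its knob at (252,186). I'm moving near the tin, offset so that the neck stays in view.

Request:
play_rows:
  motion:
    - [[10,4.3,-5],[0,0,0]]
    - [[20,8.5,-5],[0,0,0]]
    - [[29.4,12.8,-4],[0,0,0]]
    - [[29.4,12.8,0],[0,0,0]]
    - [[29.4,12.8,0],[0,0,0]]
    - [[29.4,12.8,0],[0,0,0]]
    - [[29.4,12.8,0],[0,0,0]]
    - [[29.4,12.8,0],[0,0,0]]
    - [[29.4,12.8,0],[0,0,0]]
    - [[29.4,12.8,0],[0,0,0]]
    - [[29.4,12.8,0],[0,0,0]]
    - [[29.4,12.8,0],[0,0,0]]
    - [[29.4,12.8,0],[0,0,0]]
    - [[29.4,12.8,0],[0,0,0]]
    - [[29.4,12.8,0],[0,0,0]]
    - [[29.4,12.8,0],[0,0,0]]
    - [[20,8.5,0],[0,0,0]]
    - [[10,4.3,0],[0,0,0]]
    - [[0,0,0],[0,0,0]]
    - [[0,0,0],[0,0,0]]

```text
time_s: 6.87
eef_pos: [450.2, -250.2, 226.0]
ee_rot: [-0.0, 0.813, -0.583, -0.001]
force: [-0.1, 0.1, 0.1]
grip_width: 0.254
```

Request:
play_rows:
  motion:
    - [[0,0,0],[0,0,0]]
    - [[0,0,0],[0,0,0]]

```text
time_s: 7.03
eef_pos: [450.7, -249.4, 226.4]
ee_rot: [-0.0, 0.813, -0.582, -0.0]
force: [-0.3, 0.1, -0.1]
grip_width: 0.249
```

Run:
```python
from h import *
s=ctrl.sense(); im=ctrl.capture("wrist"); save("w4.png",im)
print(s["eef_pos"],s["force"],s["grip_width"],s["joints"])
for n in("neck_top","tin_seat"): print(n,[((np.array(d["position"])*[512,384]).round(1).tolist(),round(d["p"],2)) for d in ctrl.spot_in("wrist",n)])
print(proj("wrist",[507,-230,133],s))
cv2.imwrite("pics/w4b.png",cv2.resize(im[60:320,130:430,::-1],None,fx=2.2,fy=2.2,interpolation=cv2.INTER_CUBIC))
```

```text
[ 450.67572262 -249.42630768  226.40755559] [-0.31223877  0.07926352 -0.08924984] 0.24910103976955858 [-7.33318197e-01  2.94914484e-01  1.53498679e+00  1.68199867e-04
  1.31178997e+00  5.09103672e-01]
neck_top [([250.0, 118.4], 0.56)]
tin_seat [([248.4, 120.2], 0.9)]
[250.91060917 126.09208438]
```

View pics/w4b.png

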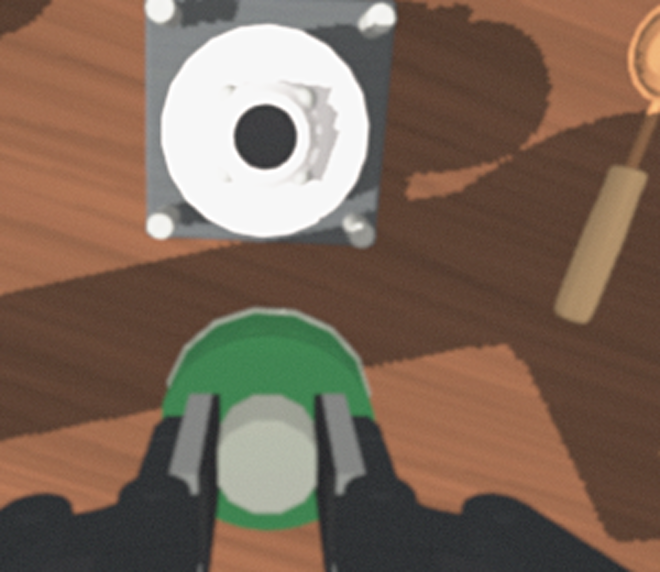

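The shoulder circle is at about (250,119), the neck hole at (250,122), and the cap's knob top at (251,272). Next I'll fit the relative offset.

Run:
```python
from h import *
from scipy.optimize import least_squares
im=cv2.imread("pics/w4.png")[:,:,::-1].copy(); s=ctrl.sense(); W=rot(s); e=np.array(s["eef_pos"])
hsv=cv2.cvtColor(im,cv2.COLOR_RGB2HSV)
def tool(p): return (W.T@(np.array(p)-e)).round(2)
w=cv2.inRange(hsv,(0,0,200),(180,40,255)); n,l,st,c=cv2.connectedComponentsWithStats(w)
i=max(range(1,n),key=lambda i:st[i,4]*(abs(c[i][0]-250)<30 and abs(c[i][1]-119)<30)); print(st[i])
cnt=max(cv2.findContours((l==i).astype(np.uint8),0,1)[0],key=len); h=cv2.convexHull(cnt)[:,0]
def fitz(pts,z,r0=None):
    P=np.array([atz("wrist",p,z,s)[:2] for p in pts])
    f=lambda q:np.hypot(*(P-q[:2]).T)-q[2]
    r=least_squares(f,[*P.mean(0),30],loss="soft_l1"); return r.x,np.std(r.fun)
q,sd=fitz(h,120); print("shoulder",q,sd,tool([*q[:2],120]))
d=cv2.inRange(hsv,(0,0,0),(180,255,110)); n,l,st,c=cv2.connectedComponentsWithStats(d)
i=l[122,250]; cnt=max(cv2.findContours((l==i).astype(np.uint8),0,1)[0],key=len)[:,0]; print(st[i])
q,sd=fitz(cnt,133); print("hole@133",q,sd,tool([*q[:2],133]))
# cap: flat-top circle from hand-read crop points, knob top
for nm,pts,dz in(("flat",[(267,530),(225,522),(310,522),(163,410),(373,410),(267,340)],3),("knob",[(267,513),(235,499),(300,499),(267,420),(232,432),(302,432)],-11),("rim",[(267,308),(205,332),(335,332),(168,388),(369,390)],23)):
    P=[(x/2.2+130-.27,y/2.2+60-.27) for x,y in pts]
    for k in (dz-3,dz):
        q,sd=fitz(P,e[2]-k); print(nm,k,"r",q[2],sd,tool([*q[:2],e[2]-k]))
```

```text
[ 203   71   94   97 6225]
shoulder [ 509.56361639 -228.7291266    36.83400935] 0.10577120031893536 [ -1.08 -62.56 106.43]
[237 108  27  29 619]
hole@133 [ 509.73621899 -228.95606278    9.98720321] 0.20874425569279423 [ -0.81 -62.66  93.43]
flat 0 r 25.028023999425848 0.2657719090596892 [ 0.06  0.84 -0.  ]
flat 3 r 25.556751583039862 0.27139051865265706 [0.07 2.47 3.  ]
knob -14 r 10.978430388461213 0.28601222638695295 [ -0.12  -0.12 -14.  ]
knob -11 r 11.235320745786597 0.2927308327286434 [ -0.12   1.66 -11.  ]
rim 20 r 26.59491009376407 0.2568435695995778 [ 0.32  1.99 20.  ]
rim 23 r 27.087407583843518 0.2616024356507996 [ 0.33  3.43 23.  ]
```

Request:
play_rows:
  motion:
    - [[-0.2,-9,4],[0,0,0]]
    - [[-0.2,-18,10],[0,0,0]]
    - [[-0.2,-18,14],[0,0,0]]
    - [[-0.2,-12,14],[0,0,0]]
    - [[-0.2,-6,12],[0,0,0]]
    - [[-0.2,-1.8,8],[0,0,0]]
    - [[0,0,2],[0,0,0]]
    - [[0,0,0],[0,0,0]]
    - [[0,0,0],[0,0,0]]
    - [[0,0,0],[0,0,0]]

```text
time_s: 8.02
eef_pos: [511.5, -229.2, 163.2]
ee_rot: [0.0, 0.813, -0.583, 0.001]
force: [0.3, -0.2, -0.3]
grip_width: 0.254
```

Run:
```python
from h import *
s=ctrl.sense(); im=ctrl.capture("wrist"); save("w5.png",im); b=ctrl.capture("side")
print(s["eef_pos"],s["force"],s["grip_width"],s["wrist_torque"])
a=cv2.resize(im[100:330,140:400],(520,460)); u=proj("side",[509,-229,140]); print(u)
x,y=int(u[0]),int(u[1]); c=cv2.resize(b[max(0,y-45):y+47,x-28:x+28],(280,460),interpolation=cv2.INTER_CUBIC)
save("m5.png",np.hstack([a,c]))
```

```text
[ 511.45502309 -229.16811453  163.16664198] [ 0.28249176 -0.18858785 -0.26717558] 0.25399836665700287 [ 0.00146533 -0.01179202  0.00741245]
[301.56560482 146.40135701]
```

View pics/m5.png

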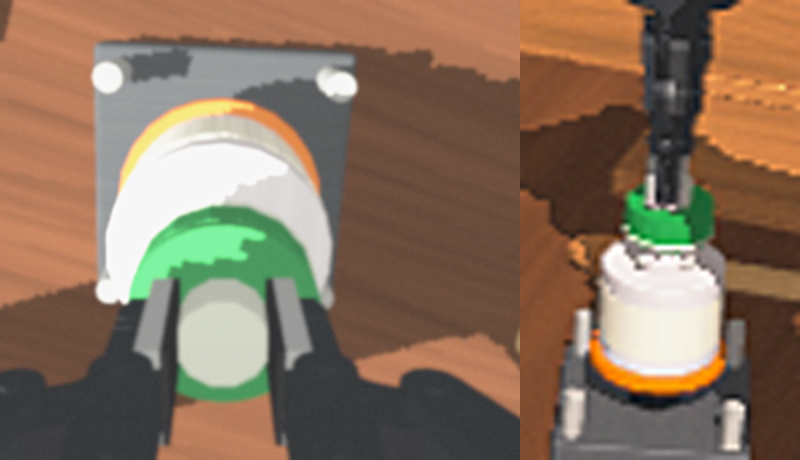

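Run:
```python
from h import *
c=ctrl.get_calibration("side"); print("right",np.array(c["R"])[0].round(2))
s=ctrl.sense(); b=ctrl.capture("side"); hsv=cv2.cvtColor(b,cv2.COLOR_RGB2HSV)
x0,y0,x1,y1=270,100,335,200
def sub(m): o=np.zeros_like(m); o[y0:y1,x0:x1]=m[y0:y1,x0:x1]; return o
g=sub(cv2.inRange(hsv,(45,90,30),(85,255,255))); w=sub(cv2.inRange(hsv,(0,0,140),(180,60,255)))
o=sub(cv2.inRange(hsv,(5,180,120),(20,255,255)))
def rows(m,lo,hi):
    for y in range(lo,hi):
        xs=np.nonzero(m[y])[0]
        if len(xs)>5: print(y,xs.min(),xs.max(),(xs.min()+xs.max())/2)
print("green");rows(g,130,155);print("white");rows(w,148,178)
P=lambda z,p:proj("side",[*p,z]).round(2)
tin=np.array([509.6,-228.8]); 
for z in(60,90,120,133,140,160): print(z,P(z,tin))
print("tcp",s["eef_pos"],[P(z,s["eef_pos"][:2]) for z in(140,160)])
```

```text
right [-0.92 -0.4   0.01]
green
140 294 310 302.0
141 294 311 302.5
142 294 311 302.5
143 294 310 302.0
144 294 311 302.5
145 294 311 302.5
146 295 310 302.5
147 295 311 303.0
148 296 309 302.5
149 298 307 302.5
white
150 291 310 300.5
151 290 311 300.5
152 289 312 300.5
153 289 313 301.0
154 289 313 301.0
155 290 313 301.5
156 289 311 300.0
157 289 311 300.0
158 289 312 300.5
159 289 312 300.5
160 289 312 300.5
161 289 312 300.5
162 289 312 300.5
163 284 312 298.0
164 284 312 298.0
165 284 312 298.0
166 284 312 298.0
167 284 312 298.0
168 284 312 298.0
169 284 312 298.0
170 284 312 298.0
171 284 311 297.5
172 291 311 301.0
173 292 310 301.0
174 294 308 301.0
175 297 306 301.5
60 [299.62 169.33]
90 [300.25 160.92]
120 [300.91 152.28]
133 [301.2  148.46]
140 [301.35 146.39]
160 [301.81 140.39]
tcp [ 511.45368757 -229.08566921  163.00473144] [array([300.79, 146.23]), array([301.24, 140.23])]
```

Request:
play_rows:
  motion:
    - [[0,-1.5,2],[0,0,0]]
    - [[0,0,3],[0,0,0]]
    - [[0,0,3],[0,0,0]]
    - [[0,0,1],[0,0,0]]
    - [[0,0,0],[0,0,0]]
    - [[0,0,0],[0,0,0]]

```text
time_s: 8.67
eef_pos: [512.9, -228.2, 153.2]
ee_rot: [0.0, 0.813, -0.583, -0.0]
force: [0.1, 1.6, 0.0]
grip_width: 0.253
```

Request:
play_rows:
  motion:
    - [[0,0,1],[0,0,0]]
    - [[0,0,1],[0,0,0]]
    - [[0,0,1],[0,0,0]]
    - [[0,0,0],[0,0,0]]
    - [[0,0,0],[0,0,0]]

```text
time_s: 9.08
eef_pos: [513.0, -228.3, 150.5]
ee_rot: [-0.0, 0.813, -0.583, 0.0]
force: [-0.3, -0.7, 2.7]
grip_width: 0.252
```

Run:
```python
from h import *
s=ctrl.sense(); print(s["eef_pos"],s["force"],rot(s).T@s["force"],rot(s).T@s["wrist_torque"],s["time_s"],s["grip_width"])
```

```text
[ 512.97601641 -228.25465158  150.5104166 ] [-0.29463145 -0.70402864  2.68968325] [ 0.57285165  0.50433896 -2.68967344] [ 0.00657646 -0.11011007  0.04358693] 9.0833 0.2519327267379149
```

Contact came where the beads should be, with little side force. I'll press on in steps.

Request:
play_rows:
  motion:
    - [[0,0,1],[0,0,0]]
    - [[0,0,1],[0,0,0]]
    - [[0,0,1],[0,0,0]]
    - [[0,0,0],[0,0,0]]
    - [[0,0,0],[0,0,0]]

```text
time_s: 9.5
eef_pos: [513.1, -228.3, 147.6]
ee_rot: [-0.0, 0.813, -0.583, 0.0]
force: [-0.4, 1.6, 5.6]
grip_width: 0.251
```

Run:
```python
from h import *
s=ctrl.sense(); print(s["eef_pos"],s["force"],rot(s).T@s["force"],rot(s).T@s["wrist_torque"],s["time_s"],s["grip_width"])
im=ctrl.capture("wrist");b=ctrl.capture("side"); a=cv2.resize(im[100:330,140:400],(520,460));x,y=301,146
c=cv2.resize(b[y-45:y+47,x-28:x+28],(280,460),interpolation=cv2.INTER_CUBIC)
save("m6.png",np.hstack([a,c]))
```

```text
[ 513.08096616 -228.30157027  147.64142193] [-0.36127307  1.62989359  5.57721456] [-1.65665867 -0.18391894 -5.5779969 ] [ 0.01020908 -0.2333907  -0.02252931] 9.5 0.2509407366851794
```

View pics/m6.png

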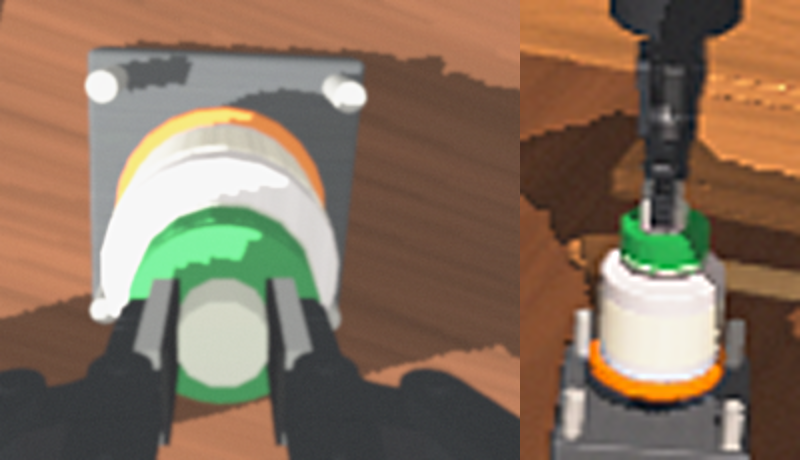

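The cap is centred over the tin from both views, so I'm continuing.

Request:
play_rows:
  motion:
    - [[0,0,1],[0,0,0]]
    - [[0,0,1],[0,0,0]]
    - [[0,0,1],[0,0,0]]
    - [[0,0,0],[0,0,0]]

```text
time_s: 9.93
eef_pos: [513.2, -228.4, 144.9]
ee_rot: [-0.0, 0.813, -0.583, 0.001]
force: [-0.1, 0.9, 8.9]
grip_width: 0.251
```

Request:
play_rows:
  motion:
    - [[0,0,1],[0,0,0]]
    - [[0,0,1],[0,0,0]]
    - [[0,0,0],[0,0,0]]

```text
time_s: 10.18
eef_pos: [513.4, -228.4, 143.2]
ee_rot: [-0.0, 0.813, -0.583, 0.001]
force: [-0.4, 1.5, 10.5]
grip_width: 0.251
```

Request:
play_rows:
  motion:
    - [[0,0,1],[0,0,0]]
    - [[0,0,1],[0,0,0]]
    - [[0,0,0],[0,0,0]]

```text
time_s: 10.43
eef_pos: [513.6, -228.5, 141.5]
ee_rot: [-0.0, 0.813, -0.583, 0.001]
force: [0.1, 1.2, 11.8]
grip_width: 0.251
```

Request:
play_rows:
  motion:
    - [[0,0,1],[0,0,0]]
    - [[0,0,1],[0,0,0]]
    - [[0,0,0],[0,0,0]]

```text
time_s: 10.68
eef_pos: [513.8, -228.5, 139.8]
ee_rot: [-0.0, 0.813, -0.583, 0.002]
force: [0.9, 2.0, 14.9]
grip_width: 0.251
```

Request:
play_rows:
  motion:
    - [[0,0,1],[0,0,0]]
    - [[0,0,1],[0,0,0]]
    - [[0,0,0],[0,0,0]]

```text
time_s: 10.93
eef_pos: [514.0, -228.5, 138.1]
ee_rot: [-0.0, 0.813, -0.583, 0.002]
force: [-0.1, 2.8, 15.2]
grip_width: 0.256
```

Request:
play_rows:
  motion:
    - [[0,0,1],[0,0,0]]
    - [[0,0,1],[0,0,0]]
    - [[0,0,0],[0,0,0]]

```text
time_s: 11.18
eef_pos: [514.1, -228.5, 136.4]
ee_rot: [-0.0, 0.813, -0.583, 0.002]
force: [1.0, 3.3, 17.7]
grip_width: 0.25
```

Run:
```python
from h import *
s=ctrl.sense(); print(s["eef_pos"],rot(s).T@s["force"],rot(s).T@s["wrist_torque"],s["time_s"],s["grip_width"])
im=ctrl.capture("wrist");b=ctrl.capture("side"); a=cv2.resize(im[100:330,140:400],(520,460));x,y=301,150
c=cv2.resize(b[y-25:y+30,x-17:x+17],(284,460),interpolation=cv2.INTER_CUBIC)
save("m7.png",np.hstack([a,c[:,:280]]))
```

```text
[ 514.14526847 -228.49696245  136.40364577] [ -2.7905961   -2.06272676 -17.68463729] [ 0.18012224 -0.81432433  0.00666519] 11.1833 0.24973646704318928
```

View pics/m7.png

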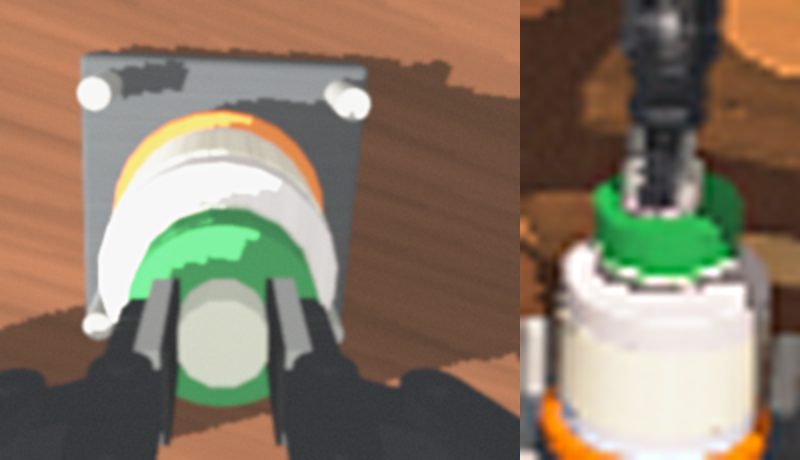

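Force rose 1:1 with the tin's spring and there was no click, so the cap isn't advancing on the beads. The wrist view suggests it sits 1–2 mm off along tool x. I'll fit the cap's pose in the hand and locate the tin better.

```bash
python3 - <<'E'
from h import *
from scipy.optimize import least_squares
S=[]
for i in range(6):
    s=ctrl.sense(); S.append(np.r_[rot(s).T@s["force"],rot(s).T@s["wrist_torque"]]); im=ctrl.capture("wrist")
print(np.mean(S,0).round(2),np.std(S,0).round(2)); save("w8.png",im)
c=ctrl.get_calibration("wrist");K=c["K"];T=np.array(c["tool_from_camera"])
def tray(px):
    d=np.linalg.inv(K)@[*px,1.]; r=np.hypot(*d[:2]); u=r
    for _ in range(10): u=r/(1+c["k1"]*u*u)
    d[:2]*=u/r; return T[:3,3],T[:3,:3]@d
cr=lambda L:[(x/2.2+130-.27,y/2.2+60-.27) for x,y in L]
sets=[(26,20,cr([(267,530),(225,522),(310,522),(267,340)])),(26,0,cr([(267,308),(205,332),(335,332),(168,388),(369,390)])),(12,34,cr([(267,513),(235,499),(300,499),(232,432),(302,432)]))]
def fun(q):  # q: cx,cy,z of rim centre in tool; tilts
    n=np.array([q[3],q[4],-1.]);n/=np.linalg.norm(n); o=[]
    for r,h,P in sets:
        C=np.array(q[:3])+n*h
        for p in P:
            a,d=tray(p); X=a+d*((C-a)@n)/(d@n); o.append(np.linalg.norm(X-C)-r)
    return o
for w in(0,1):
    f=(lambda q:fun(q)) if w else (lambda q:fun([*q[:3],0,0]))
    r=least_squares(f,[0,2,20,0,0],loss="soft_l1"); print(r.x.round(2),np.round(f(r.x),1))
# tin shoulder circle in current picture
E
python3 - <<'E'
from h import *
from scipy.optimize import least_squares
s=ctrl.sense(); im=cv2.imread("pics/w8.png")[:,:,::-1].copy(); e=np.array(s["eef_pos"]);W=rot(s)
# crop m7 hand points of shoulder outer edge -> image
pts=[(98,275),(103,245),(125,205),(165,172),(220,157),(275,172),(315,208),(333,250),(337,275)]
P=[(x/2+140-.25,y/2+100-.25) for x,y in pts]
for z in(104,106,108,112):
    X=np.array([atz("wrist",p,z,s)[:2] for p in P])
    r=least_squares(lambda q:np.hypot(*(X-q[:2]).T)-q[2],[510,-229,37],loss="soft_l1")
    print(z,r.x.round(1),(W.T@(np.array([*r.x[:2],z])-e)).round(1),r.fun.round(1))
E
```

```text
[ -2.66  -2.18 -17.57   0.17  -0.78   0.07] [0.22 0.56 0.5  0.02 0.02 0.05]
[ 0.22  2.63 24.24  0.    0.  ] [ 0.2  0.2  0.  -1.2  0.2 -0.3  0.2  1.1  1.2 -0.3 -1.  -1.3 -0.2 -0.7]
[ 3.800e-01  2.590e+00  2.424e+01 -1.000e-02  0.000e+00] [ 0.3  0.3  0.  -1.1  0.2 -0.3  0.2  1.3  1.  -0.4 -1.1 -1.2 -0.3 -0.4]
104 [ 510.7 -228.1   36.6] [-1.6  3.3 32.6] [ 0.6 -0.2 -0.7 -0.2  0.8  0.3 -0.3 -0.5  0.3]
106 [ 511.6 -227.9   36.1] [-1.5  2.4 30.6] [ 0.6 -0.2 -0.7 -0.2  0.8  0.3 -0.3 -0.5  0.3]
108 [ 512.4 -227.6   35.7] [-1.5  1.5 28.6] [ 0.6 -0.2 -0.7 -0.2  0.8  0.3 -0.3 -0.4  0.3]
112 [ 514.1 -227.    34.9] [-1.5 -0.4 24.6] [ 0.5 -0.2 -0.7 -0.2  0.8  0.3 -0.3 -0.4  0.3]
```

The cap in the hand is at tool (0.3, 2.6, 24). The tin is at (-1.5, ~3), with the rim still 8.6 mm above the shoulder. So the cap is about 1.9 mm off along x, and part of that is arm give under load. I'll unload, recentre, and press again while compensating for the drift.

Request:
play_rows:
  motion:
    - [[0,0,-4],[0,0,0]]
    - [[0,0,-4],[0,0,0]]
    - [[0,0,-4],[0,0,0]]
    - [[0,0,-3],[0,0,0]]
    - [[-0.6,0.1,-1],[0,0,0]]
    - [[-0.5,0.1,0],[0,0,0]]
    - [[0,0,0],[0,0,0]]
    - [[0,0,0],[0,0,0]]

```text
time_s: 12.25
eef_pos: [512.2, -227.2, 150.0]
ee_rot: [0.0, 0.813, -0.583, -0.0]
force: [0.3, -0.4, 2.0]
grip_width: 0.253
```

Request:
play_rows:
  motion:
    - [[-0.05,0.08,1],[0,0,0]]
    - [[-0.05,0.08,1],[0,0,0]]
    - [[-0.05,0.08,1],[0,0,0]]
    - [[-0.05,0.08,1],[0,0,0]]
    - [[-0.05,0.08,1],[0,0,0]]
    - [[-0.05,0.08,1],[0,0,0]]
    - [[0,0,0],[0,0,0]]

```text
time_s: 12.83
eef_pos: [512.1, -227.3, 144.8]
ee_rot: [-0.0, 0.813, -0.583, 0.001]
force: [0.2, 0.1, 8.8]
grip_width: 0.251
```

```bash
cat > r.py <<'E'
from h import *
S=[]
for i in range(4):
    s=ctrl.sense(); S.append(np.r_[rot(s).T@s["force"],rot(s).T@s["wrist_torque"]]); im=ctrl.capture("wrist")
print(s["eef_pos"].round(1),np.mean(S,0).round(2),s["time_s"],s["grip_width"]*85.4)
E
python3 r.py
```

```text
[ 512.1 -227.4  144.9] [-0.69 -0.07 -8.18 -0.05 -0.15  0.02] 12.9833 21.542417924441803
```

Request:
play_rows:
  motion:
    - [[-0.15,0.08,1],[0,0,0]]
    - [[-0.15,0.08,1],[0,0,0]]
    - [[-0.15,0.08,1],[0,0,0]]
    - [[0,0,0],[0,0,0]]

```text
time_s: 13.37
eef_pos: [512.0, -227.2, 142.3]
ee_rot: [0.0, 0.813, -0.583, 0.001]
force: [-1.2, 0.4, 10.4]
grip_width: 0.249
```

Request:
play_rows:
  motion:
    - [[-0.05,0.08,1],[0,0,0]]
    - [[-0.05,0.08,1],[0,0,0]]
    - [[0,0,0],[0,0,0]]

```text
time_s: 13.62
eef_pos: [511.9, -227.3, 140.4]
ee_rot: [0.0, 0.813, -0.583, 0.001]
force: [-0.5, -0.8, 9.5]
grip_width: 0.251
```

```bash
python3 r.py
```

```text
[ 511.8 -227.3  139.8] [ 1.69 -0.45 -5.46  0.12  0.27  0.01] 13.7667 21.294425545620285
```

The force dropped from about 10.4 to 5.5 N while I was still advancing, so it has clicked. I'll press on to about half travel, which should need about 12 N.

Request:
play_rows:
  motion:
    - [[0.1,0.06,1],[0,0,0]]
    - [[0.1,0.06,1],[0,0,0]]
    - [[0.1,0.06,1],[0,0,0]]
    - [[0,0.06,1],[0,0,0]]
    - [[0,0.06,1],[0,0,0]]
    - [[0,0.06,1],[0,0,0]]
    - [[0,0,0],[0,0,0]]
    - [[0,0,0],[0,0,0]]

```text
time_s: 14.48
eef_pos: [511.8, -227.4, 134.3]
ee_rot: [-0.0, 0.813, -0.583, 0.001]
force: [2.8, -1.0, 10.8]
grip_width: 0.252
```

```bash
python3 r.py
python3 - <<'E'
from h import *
im=ctrl.capture("wrist");b=ctrl.capture("side"); a=cv2.resize(im[100:330,140:400],(520,460));x,y=301,150
c=cv2.resize(b[y-25:y+30,x-17:x+17],(284,460),interpolation=cv2.INTER_CUBIC)
save("m9.png",np.hstack([a,c[:,:280]]))
E
```

```text
[ 511.8 -227.4  134.4] [  1.12  -1.89 -10.89   0.26  -0.11   0.  ] 14.6333 21.84072977499431
```

View pics/m9.png

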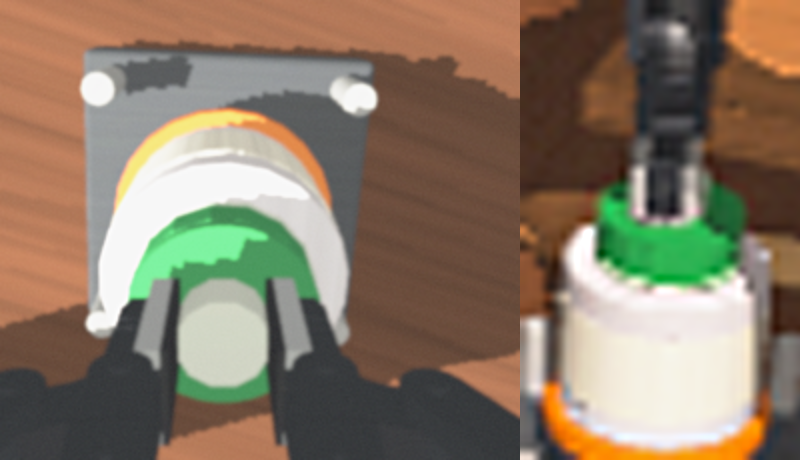

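The cap sits flush on the shoulder and the tin is about 8–9.5 mm down. I'm handing in.

```bash
python3 -c "
from h import *
print(ctrl.finish_job())"
```

```text
the job is handed in; nothing more can be done
None
```

The top green cap is clicked onto the tea tin. I handed the job in at about 14.7 s, with the gripper still holding the cap pressed down. The hand-in reports no verdict.

- **Lift:** I gripped the cap by its knob and lifted it straight off. A wrist picture after the lift showed the cap below still in place on the pile. I did not look at the pile again after that.
- **First press:** it failed. The cap was about 1.9 mm off-centre, and the force rose to about 17.7 N with no click. I unloaded it, recentred and pressed again.
- **Click:** on the second press the force climbed to about 10.4 N, then dropped to about 5.5 N while I was still advancing.
- **Final hold:** I pressed on to about 10.9 N. That puts the tin about 8.3 mm down by its spring force, or about 9.6 mm by the gripper's height. Both are well inside the 4.5 to 14.5 mm range.
- **Last checks:** in the final pictures the cap sits flush on the shoulder. A side force of about 2 N remained. I moved nothing else deliberately, but I did not check the other items again at the end.

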